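# Load the reference disc and index the gauge slide

### The arm

A 6-joint arm with a two-finger parallel gripper is mounted at the origin on the work surface. World frame = base frame: x ahead of the robot, y to its left, z up, the work surface at z = 0. Lengths are in mm, angles in rad, forces in N, time in s.
With the tool pointing down it reaches from about 375 to 900 mm from the base axis. Payload 3.1 kg.
Tool frame: the origin (TCP) lies midway between the tips of the shut fingers; the grasp point (between the pads) lies 19 mm behind it; z points along the fingers, y is the line along which they close (so a half turn about z gives the same grasp; the last joint's range is limited). The gripper opens to 85 mm and grips with 20 to 120 N. Pads are 22 mm wide; open, the fingers measure 114 mm over their backs; the gripper's body (76 mm by 85 mm) begins 54 mm behind the grasp point. The pads swing forward as they close: fully open they stand 13 mm farther back than shut.
Start: joints at [1.085, 0.527, 1.433, -0, 1.181, -0.178], TCP at [188.715, 595.805, 231.31] pointing down, gripper open.
Joint ranges: [-3.08, 3.08], [-0.75, 2.2], [0.22, 2.44], [-1.43, 4.57], [0, 2.65], [-2.85, 2.85]. Speed limits (rad/s): [2.79, 2.79, 3.14, 3.14, 3.14, 3.14].

### API

Orientations are given as [roll, pitch, yaw] about the fixed x, y, z axes, in that order (R = Rz(yaw) Ry(pitch) Rx(roll)).
In Python, from station import monitor, imaging, finish_job gives the robot as it stands.
- The arm moves only by the tool arm_command, never from a script. Its argument "steps" is a list that holds one entry, the list of rows, each a list of 7 numbers: the turn, a rotation vector about the world's x, y, z in degrees, then the shift along the world's x, y, z in mm, then the closure, from -1 (fully open) to 1 (shut). A call has 1 to 12 rows; each row shifts and turns the commanded pose from where the row before left it; what a row does not reach is not made up. A row lasts 1/12 s, in which the tool goes at most 41.7 mm and 7.16 degrees, less where a joint would pass 70% of its speed; a pose out of reach is approached as far as the arm can. A call is refused whole if a number of a shift passes 41.7 or a number of a turn 7.16, either way. A call with a gripper value outside its range is refused whole. The fingers move at their own pace and stop on an object; "newtons" is the grip in N (left out, the last holds). Time passes only in rows, so rows that do not move let the fingers close. It gives the time, the measured TCP pose, the force, the opening and the grip force at its end, in the units of the state.
- monitor.read_state(): the state, without advancing time (a new reading comes with each control period).
- imaging.capture(name): name is "side" or "top"; returns (picture, depth): 420x560x3 uint8, red, green, blue; 420x560 float32, mm along the optical axis (not along the pixel's ray), 0 where there is no reading.
- imaging.camera_info(name): a dict with "vfov" (degrees; the focal length in pixels is half the picture's height over the tangent of half this angle, whatever the lens; pixels are square), "cx", "cy" (the principal point, pixels), "T" (4x4, takes a point from camera to world coordinates). Camera axes: x right, y down, z forward; pixel columns grow to the right and rows downward; lengths in mm; the calibration is good to about 2 mm. A picture is of the moment at which its call begins. camera_info takes no time and is no camera call.
- finish_job(): hands the job in; it is judged then, once.
The state is a dict: "time_s": time; "joint_positions": joint angles; "qvel": joint speeds; "joint_torque": joint torques, N m; "tcp_pos": TCP position; "ee_rot": TCP orientation; "contact_force": force on the tool from outside, world axes, zero at the start; "ft_torque": the same for the moment, N m; "grip_width": opening from 0.0 (shut) to 1.0 (fully open); "gripper_force": force on a finger pad.
Only numpy, scipy, OpenCV 4.12 (cv2) and the standard library are available. Lean on these libraries where they do the work, as an engineer would, in place of code of your own. Each camera call takes 0.05 s, during which the arm holds its last target. There are 200 camera calls.

### The job

Pick the flat brass disc up off the bench and lay it flat in the four-pin nest of the gauge slide while the slide is still locked in its loading hole, and let go of it. Then pull up the red lock knob, slide the carriage along to the next hole, so that the disc stands between the two white gauge posts, and let the pin go fully home in that hole. Finish while still holding the red knob in the gripper with the pin fully down, and leave the steel disc, the black disc and the knobbed weight where they are.

Things in the scene. Friction and masses are not known exactly. Their poses are not given: they have to be found in the camera images.
- fixture: Fixed gauge slide: blue base 70 x 325 mm, 12 mm thick, with an aluminium rail 30 mm wide (top 30 mm above the bench). Origin at bench level below the loading hole; z up; the carriage slides along the rail to -y. 10 mm holes in the rail at y = 0 (loading, the start), -45 mm (next: the goal) and -90 mm (too far). White gauge posts 18 x 22 mm, 68 mm tall, at x = +-64, y = -175 mm.
- nest (a point): Nest centre on the grey carriage: top of the white round support (36 mm wide), 56 mm above the bench, where the disc's underside rests, overhanging. Fixture's axes; 130 mm from the knob to -y, travels with the carriage. Four steel pins (6 mm, tapered tips, 10 mm above the support) at 30 mm radius, 45, 135, 225, 315 deg from x, leave 2 mm play round the disc; open for fingers towards +-x and +-y.
- knob (a point): Centre of the red lock knob, an upright plastic cylinder 26 mm in diameter, 28 mm high; centre 84 mm above the bench with the pin home. Below it a 16 mm thick steel neck, then, 14 mm under the knob, the grey carriage block (56 x 40 mm). It moves with the carriage and rises with the plunger; nothing on the fixture is higher.
- plunger (a joint): Lock plunger, pulled straight up by the knob: 0 = pin fully home in a hole, 0.018 m = end of travel. A spring pulls it down, about 4 N at 0, 9 N at the top. Above 0.012 m the pin is clear of the rail and the carriage can slide; between holes the pin rests on the rail at 0.012 m and drops by itself into a hole that it comes over.
- carriage (a joint): Carriage position along the rail, growing towards the fixture's -y: 0 = pin over the loading hole (start), 0.045 m = the next hole (goal), 0.090 m = the last. The pin has about 1 mm of play either way in a hole. Sliding friction about 2.5 N. The carriage cannot leave the rail.
- brass_disc_center (a point): Centre of the brass-coloured disc, 50 mm in diameter, 6 mm thick, about 0.1 kg, starting flat on the bench; its centre is then 3 mm above the bench. z is its axis.
- steel_disc_center (a point): Centre of a steel-grey disc of the same size: leave alone.
- black_disc_center (a point): Centre of a black plastic disc of the same size: leave alone.
- weight_center (a point): Centre (30 mm above its foot) of an upright knobbed steel weight, 38 mm in diameter and 59 mm high: leave alone.
Not all that is in view belongs to the job. Of the things shaped like the part that bears brass_disc_center, the brass one is meant.

How it is judged (in metres and radians):
On the way, in this order (a step that is already met when the one before it is completed fails the run):
1. the brass disc lies flat in the nest, let go, with the carriage still locked in the loading hole (horizontal distance between brass_disc_center and nest below 0.005 m and z of brass_disc_center in the frame of nest between 0 and 0.006 m and (angle between brass_disc_center's own z axis and vertical below 0.1 rad or angle between brass_disc_center's own z axis and vertical above 3.04 rad) and value of joint carriage below 0.005 m and value of joint plunger below 0.004 m and contact force between the fingers and brass_disc below 0.1 N), for 0.2 s.
2. the plunger is pulled clear with the disc in the nest (horizontal distance between brass_disc_center and nest below 0.005 m and z of brass_disc_center in the frame of nest between 0 and 0.006 m and (angle between brass_disc_center's own z axis and vertical below 0.1 rad or angle between brass_disc_center's own z axis and vertical above 3.04 rad) and value of joint plunger above 0.0105 m), for 0.05 s.
At the end, for the whole second after the job is handed in: The brass disc lies flat in the nest (within 5 mm of its centre), the carriage stands at the next hole (45 mm, +-3 mm), the pin is home to within 3 mm, all at rest, and the gripper is holding the red knob (more than 3 N of contact) (horizontal distance between brass_disc_center and nest below 0.005 m and z of brass_disc_center in the frame of nest between 0 and 0.006 m and (angle between brass_disc_center's own z axis and vertical below 0.1 rad or angle between brass_disc_center's own z axis and vertical above 3.04 rad) and value of joint carriage between 0.042 and 0.048 m and value of joint plunger below 0.003 m and contact force between the fingers and plunger above 3 N and contact force between the fingers and brass_disc below 0.1 N and linear speed of brass_disc below 0.02 m/s); the arm keeps its last pose, push and grip.
It fails at once if the steel disc moved by more than 20 mm (distance of steel_disc_center from where it was at the start of the episode above 0.02 m).
It fails at once if the black disc moved by more than 20 mm (distance of black_disc_center from where it was at the start of the episode above 0.02 m).
It fails at once if the weight moved by more than 20 mm (distance of weight_center from where it was at the start of the episode above 0.02 m).
It also fails if it takes over 54 s, if anything falls off the work surface, if the arm or the gripper's body presses on something with over 40 N, if the wrist force passes 120 N, or if a joint passes its speed limit or range.

## Working session

There is one attempt and no reset: what is moved stays moved. The work goes in short steps, Python scripts to look and compute and a tool call to move; the robot and the scene stay as the last step left them, time stands still between calls to the robot, and variables do not carry over. Pictures are saved under pics/ and viewed, at most 10 in all, crops included, and the job is handed in when it is done.

Besides the shell and the picture viewer there is one more tool, called after "Request:" as a command line: name --argument value ..., lists and objects as JSON in quotes. arm_command: Moves the arm, as the interface text tells. Its arguments: {"type":"object","properties":{"steps":{"type":"array","items":{"type":"array","items":{"type":"array","items":{"type":"number"}}}},"newtons":{"type":"number"}},"required":["steps"]}

```bash
ls; mkdir -p pics; cat > h.py <<'E'
import numpy as np, cv2
from station import monitor, imaging, finish_job
def cap(n,save=None):
    p,d=imaging.capture(n)
    if save: cv2.imwrite('pics/'+save,p[:,:,::-1])
    np.savez('/tmp/'+n+'.npz',p=p,d=d)
    return p,d
def ray(n,u,v):
    i=imaging.camera_info(n);f=210/np.tan(np.radians(i['vfov'])/2);T=np.array(i['T'])
    return T[:3,3],T[:3,:3]@np.array([(u-i['cx'])/f,(v-i['cy'])/f,1])
def plane(n,u,v,z):
    o,r=ray(n,u,v);return o+r*(z-o[2])/r[2]
def pts(n,d):
    i=imaging.camera_info(n);f=210/np.tan(np.radians(i['vfov'])/2);T=np.array(i['T'])
    v,u=np.mgrid[:420,:560];c=np.stack([(u-i['cx'])/f*d,(v-i['cy'])/f*d,d],-1)
    return c@T[:3,:3].T+T[:3,3]
E
python3 - <<'E'
from h import *
for n in('top','side'):
    cap(n,n+'0.png');print(imaging.camera_info(n))
print(monitor.read_state())
E
```

```text
pics
{'vfov': 57.103594687064366, 'cx': 283.1252495943965, 'cy': 204.07367296365172, 'T': array([[-2.31005731e-02, -9.90282844e-01,  1.37135887e-01,
         4.29324348e+02],
       [-9.99233925e-01,  1.85363489e-02, -3.44668932e-02,
         1.42836116e+02],
       [ 3.15899744e-02, -1.37827036e-01, -9.89952414e-01,
         8.62655275e+02],
       [ 0.00000000e+00,  0.00000000e+00,  0.00000000e+00,
         1.00000000e+00]])}
{'vfov': 49.9605233140848, 'cx': 277.133644090421, 'cy': 208.87956224210973, 'T': array([[ 9.38009679e-01, -2.04657378e-01,  2.79737735e-01,
         3.51211050e+02],
       [-3.46452458e-01, -5.29344828e-01,  7.74444799e-01,
        -4.12175243e+02],
       [-1.04181187e-02, -8.23352543e-01, -5.67434624e-01,
         4.85224810e+02],
       [ 0.00000000e+00,  0.00000000e+00,  0.00000000e+00,
         1.00000000e+00]])}
{'time_s': 0.1, 'joint_positions': array([ 1.08547715e+00,  5.28366542e-01,  1.43377474e+00,  2.78744382e-05,
        1.18142573e+00, -1.78486648e-01]), 'qvel': array([-0.00174704, -0.00282887, -0.00320221,  0.00158319,  0.00047325,
        0.00030638]), 'joint_torque': array([-7.27180141e-04, -4.43306994e+01, -1.78586268e+01, -2.78052994e-04,
        3.84568397e-03, -2.02355679e-06]), 'tcp_pos': array([188.42439303, 595.24003753, 230.43539721]), 'ee_rot': array([-3.13965423e+00, -3.75887034e-04,  2.83474915e+00]), 'contact_force': array([-0.14992389,  0.39746381,  0.02191343]), 'ft_torque': array([0.01014932, 0.04365181, 0.0071959 ]), 'gripper_force': 0.0, 'grip_width': 0.9971147440965094}
```

View pics/top0.png

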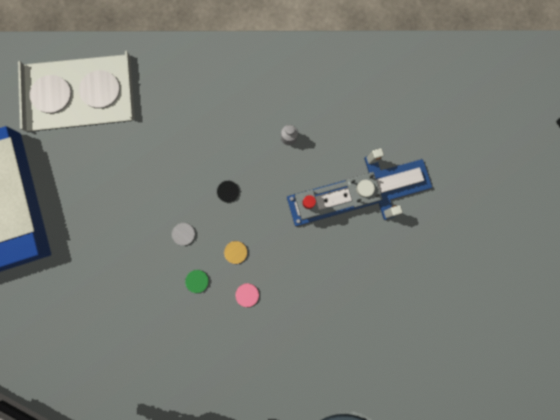

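View pics/side0.png

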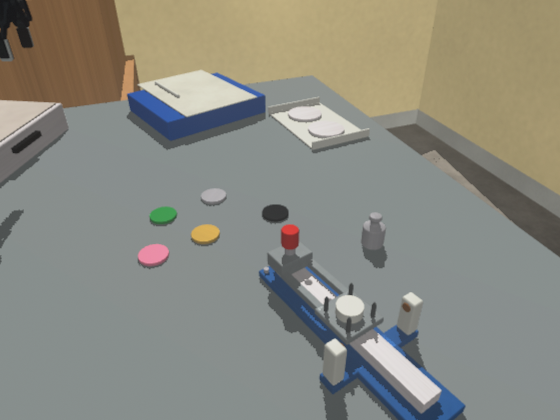

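The top view shows brass/orange at (236,252), steel (183,234), black (228,191), green (197,281) and pink (247,295). The knob is at (310,202), the nest at (366,188) and the weight at (289,133). Side view: brass (206,234), steel (214,196), black (276,213), green (163,215), pink (153,255), knob (290,237), nest (350,309). I choose the orange-yellow one as brass and will check it in a crop.

```bash
python3 - <<'E'
from h import *
D={n:np.load(f'/tmp/{n}.npz') for n in('top','side')}
def cen(n,lo,hi,box,cond=None):
    p=D[n]['p'];h=cv2.cvtColor(p,cv2.COLOR_RGB2HSV);m=cv2.inRange(h,lo,hi)
    z=np.zeros_like(m);x0,y0,x1,y1=box;z[y0:y1,x0:x1]=m[y0:y1,x0:x1]
    k,l,s,c=cv2.connectedComponentsWithStats(z);i=1+s[1:,4].argmax();return c[i],s[i]
for n,bb,kb,nb in(('top',(215,235,255,270),(295,190,320,215),(352,176,380,200)),('side',(185,220,225,248),(275,222,305,252),(330,292,368,325))):
    c,s=cen(n,(12,120,80),(35,255,255),bb);print(n,'brass',c,s,plane(n,*c,4.5))
    c,s=cen(n,(0,150,60),(8,255,255),kb);print('knob',c,s,plane(n,*c,98 if n=='top' else 84))
    c,s=cen(n,(0,0,150),(179,70,255),nb);print('nest',c,s,plane(n,*c,56 if n=='top' else 53))
    P=pts(n,D[n]['d']);h=cv2.cvtColor(D[n]['p'],cv2.COLOR_RGB2HSV)
    # blue base from depth
    blue=cv2.inRange(h,(105,150,40),(125,255,255))>0
    X=P[blue&(P[...,2]>7)&(P[...,2]<17)&(P[...,0]<850)&(P[...,1]<200)&(P[...,0]>380)]
    if len(X):
        r=cv2.minAreaRect(X[:,:2].astype(np.float32));print('base',len(X),r,X[:,2].mean())
    red=(cv2.inRange(h,(0,150,60),(8,255,255))>0)
    X=P[red&(P[...,2]>95)&(P[...,2]<102)];print('knobtop',X.mean(0) if len(X) else 0,len(X), X.min(0),X.max(0))
    for nm,(u,v) in (dict(steel=(183,234),black=(228,191),green=(197,281),pink=(247,295),weight=(289,133)) if n=='top' else {}).items(): print(nm,plane(n,u,v,5),P[v,u])
a=D['top']['p'][160:320,150:310];cv2.imwrite('pics/crop.png',cv2.resize(a,None,fx=3,fy=3)[:,:,::-1])
E
```

```text
top brass [235.37859008 252.14360313] [225 242  22  22 383] [443.45767774 220.46906443   4.5       ]
knob [308.87394958 201.57983193] [303 196  13  12 119] [539.33571689  64.38945723  98.        ]
nest [365.04545455 187.31404959] [356 179  18  17 242] [573.96838602 -61.34985418  56.        ]
base 502 ((567.63232421875, -61.71876525878906), (103.16278076171875, 323.1043701171875), 24.04124641418457) 12.810866260023284
knobtop [539.4829197   63.83255393  98.81932095] 112 [527.95259795  51.99414423  96.10520967] [550.59456007  74.40529596 101.74513548]
steel [485.72367157 335.142312     5.        ] [485.58756146 334.67821394   7.06980409]
black [580.07858918 236.09696599   5.        ] [579.66129543 235.83881624   7.37402399]
green [383.20109652 303.75147159   5.        ] [383.51996797 302.63898904  10.92936903]
pink [350.69204766 195.89222661   5.        ] [350.88099859 195.76473445   7.06091849]
weight [713.24264042  95.60648794   5.        ] [695.49399246  98.55896428  58.61479677]
side brass [204.91770574 233.49625935] [191 225  28  18 401] [444.31305058 218.34910478   4.5       ]
knob [289.63939394 236.06363636] [282 225  17  24 330] [541.8998491   64.13085711  84.        ]
nest [347.4332893  306.17833554] [330 292  38  33 757] [572.21977442 -61.34955086  53.        ]
base 1292 ((559.4347534179688, -65.48918151855469), (113.38040924072266, 319.3235168457031), 11.270748138427734) 12.242720358023837
knobtop [540.42114687  60.11458705  97.99035078] 154 [529.66704623  48.66563415  95.21472702] [551.99926099  72.94805835 100.5273904 ]
```

View pics/crop.png

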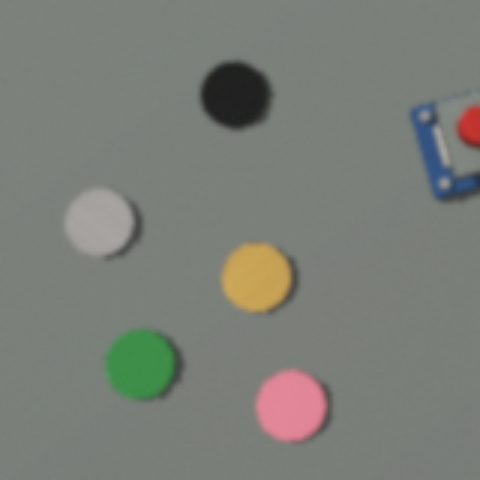

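The crop confirms a gold disc at crop (257,277), which is the brass one. Brass is at about (444, 219.5), the knob at (540.5, 64) and the nest at (573, -61), with the fixture yaw about +14.5°.

Request:
arm_command --steps '[[[0, 0, -4.8, 21.3, -31.3, -7.5, -1], [0, 0, -4.8, 21.3, -31.3, -7.5, -1], [0, 0, -4.8, 21.3, -31.3, -7.5, -1], [0, 0, -4.8, 21.3, -31.3, -7.5, -1], [0, 0, -4.8, 21.3, -31.3, -7.5, -1], [0, 0, -4.8, 21.3, -31.3, -7.5, -1], [0, 0, -4.8, 21.3, -31.3, -7.5, -1], [0, 0, -4.8, 21.3, -31.3, -7.5, -1], [0, 0, -4.8, 21.3, -31.3, -7.5, -1], [0, 0, -4.8, 21.3, -31.3, -7.5, -1], [0, 0, -4.8, 21.3, -31.3, -7.5, -1], [0, 0, -4.8, 21.3, -31.3, -7.5, -1]]]' --newtons 40

```text
time_s: 1.1
tcp_pos: [444.9, 218.5, 140.8]
ee_rot: [-3.141, -0.0, 1.825]
contact_force: [0.6, 0.7, -0.3]
grip_width: 1.002
gripper_force: 0.0
```

Request:
arm_command --steps '[[[0, 0, 0, -0.2, 0.3, -25, -0.4], [0, 0, 0, -0.2, 0.2, -25, -0.4], [0, 0, 0, -0.2, 0.2, -25, -0.4], [0, 0, 0, -0.2, 0.2, -25, -0.4], [0, 0, 0, -0.2, 0.1, -20, -0.4], [0, 0, 0, 0, 0, -12, -0.4], [0, 0, 0, 0, 0, 0, -0.4], [0, 0, 0, 0, 0, 0, -0.4], [0, 0, 0, 0, 0, 0, -0.4]]]'

```text
time_s: 1.85
tcp_pos: [443.7, 221.3, 9.8]
ee_rot: [3.141, 0.0, 1.83]
contact_force: [-0.2, 0.8, -0.3]
grip_width: 0.699
gripper_force: 0.0
```

```bash
python3 - <<'E'
from h import *
p,d=cap('side');q,_=cap('top')
cv2.imwrite('pics/near.png',np.hstack([cv2.resize(p[150:290,140:280],None,fx=3,fy=3,interpolation=2),cv2.resize(q[190:300,180:290],(378,420),interpolation=2)])[:,:,::-1])
s=monitor.read_state();print(s['tcp_pos'],s['contact_force'],s['grip_width'])
E
```

```text
[444.0388769  221.45549594  10.2876046 ] [-0.39986436  0.47868356 -0.24753987] 0.7004669711249504
```

View pics/near.png

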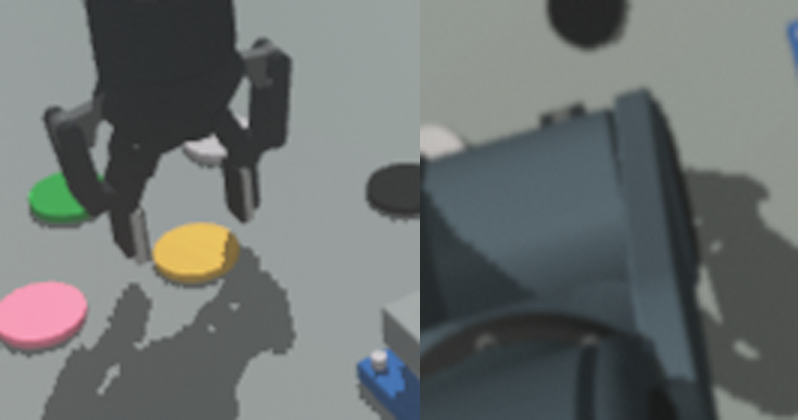

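The side crop shows the open fingers straddling the brass disc (crop ~195,250), with the tips still above the bench. Now I'll lower.

Request:
arm_command --steps '[[[0, 0, 0, 0, -1, -5, -0.4], [0, 0, 0, 0, 0, -5, -0.4], [0, 0, 0, 0, 0, 0, -0.4], [0, 0, 0, 0, 0, 0, -0.4]]]'

```text
time_s: 2.28
tcp_pos: [443.1, 220.1, -0.9]
ee_rot: [-3.141, -0.0, 1.829]
contact_force: [0.7, 0.1, 0.0]
grip_width: 0.697
gripper_force: 0.0
```

Request:
arm_command --steps '[[[0, 0, 0, 0, 0, -2, -0.4], [0, 0, 0, 0, 0, 0, -0.4], [0, 0, 0, 0, 0, 0, -0.4]]]'

```text
time_s: 2.53
tcp_pos: [443.3, 220.2, -2.8]
ee_rot: [-3.141, 0.0, 1.83]
contact_force: [-0.4, 0.2, -0.1]
grip_width: 0.699
gripper_force: 0.0
```

Request:
arm_command --steps '[[[0, 0, 0, 0, 0, -2, -0.4], [0, 0, 0, 0, 0, 0, -0.4], [0, 0, 0, 0, 0, 0, -0.4]]]'

```text
time_s: 2.78
tcp_pos: [443.3, 220.2, -4.8]
ee_rot: [-3.141, -0.0, 1.83]
contact_force: [0.1, -0.0, 0.3]
grip_width: 0.705
gripper_force: 0.0
```

Request:
arm_command --steps '[[[0, 0, 0, 0, 0, -1, -0.4], [0, 0, 0, 0, 0, 0, -0.4], [0, 0, 0, 0, 0, 0, -0.4]]]'

```text
time_s: 3.03
tcp_pos: [443.4, 220.2, -5.0]
ee_rot: [3.141, 0.0, 1.83]
contact_force: [-1.1, -0.1, 6.8]
grip_width: 0.701
gripper_force: 3.3
```

Request:
arm_command --steps '[[[0, 0, 0, 0, 0, -1, -0.4], [0, 0, 0, 0, 0, 0, -0.4], [0, 0, 0, 0, 0, 0, -0.4]]]'

```text
time_s: 3.28
tcp_pos: [443.3, 220.2, -5.0]
ee_rot: [3.141, 0.0, 1.83]
contact_force: [-2.4, -1.4, 15.8]
grip_width: 0.7
gripper_force: 7.6
```

Request:
arm_command --steps '[[[0, 0, 0, 0, 0, -1, -0.4], [0, 0, 0, 0, 0, 0, -0.4], [0, 0, 0, 0, 0, 0, -0.4]]]'

```text
time_s: 3.53
tcp_pos: [443.3, 220.2, -5.1]
ee_rot: [3.14, 0.0, 1.83]
contact_force: [-3.1, -1.0, 24.3]
grip_width: 0.7
gripper_force: 12.0
```

Request:
arm_command --steps '[[[0, 0, 0, 0, 0, 5.3, -0.4], [0, 0, 0, 0, 0, 0, 0.4], [0, 0, 0, 0, 0, 0, 1], [0, 0, 0, 0, 0, 0, 1], [0, 0, 0, 0, 0, 0, 1], [0, 0, 0, 0, 0, 0, 1], [0, 0, 0, 0, 0, 0, 1], [0, 0, 0, 0, 0, 0, 1]]]' --newtons 40

```text
time_s: 4.2
tcp_pos: [444.3, 220.5, -0.9]
ee_rot: [3.139, 0.0, 1.83]
contact_force: [-1.3, -0.3, 16.7]
grip_width: 0.558
gripper_force: 38.3
```

Request:
arm_command --steps '[[[0, 0, 0, 0, 0, 2, 1], [0, 0, 0, 0, 0, 5, 1], [0, 0, 0, 0, 0, 15, 1], [0, 0, 0, 0, 0, 25, 1], [0, 0, 0, 0, 0, 30, 1], [0, 0, 0, 0, 0, 30, 1], [0, 0, 0, 0, 0, 20, 1], [0, 0, 0, 0, 0, 5, 1], [0, 0, 0, 0, 0, 0, 1], [0, 0, 0, 0, 0, 0, 1]]]'

```text
time_s: 5.03
tcp_pos: [442.6, 220.0, 128.8]
ee_rot: [-3.14, -0.0, 1.829]
contact_force: [-0.2, -0.6, -0.7]
grip_width: 0.552
gripper_force: 41.4
```

```bash
python3 - <<'E'
from h import *
p,d=cap('side');q,_=cap('top')
cv2.imwrite('pics/held.png',np.hstack([cv2.resize(p[90:290,140:340],(400,400),interpolation=2),cv2.resize(q[170:310,160:300],(400,400),interpolation=2)])[:,:,::-1])
s=monitor.read_state();print(s['tcp_pos'],s['contact_force'],s['grip_width'],s['gripper_force'])
h=cv2.cvtColor(p,cv2.COLOR_RGB2HSV);m=cv2.inRange(h,(12,120,80),(35,255,255));m[:100]=0
k,l,st,c=cv2.connectedComponentsWithStats(m);i=1+st[1:,4].argmax();print(st[i],c[i])
E
```

```text
[442.05670364 219.85492493 127.9859229 ] [ 0.06512657  0.21546639 -0.24647458] 0.5565458303140157 41.425800919532776
[183 162  27  17 384] [195.68489583 169.57291667]
```

View pics/held.png

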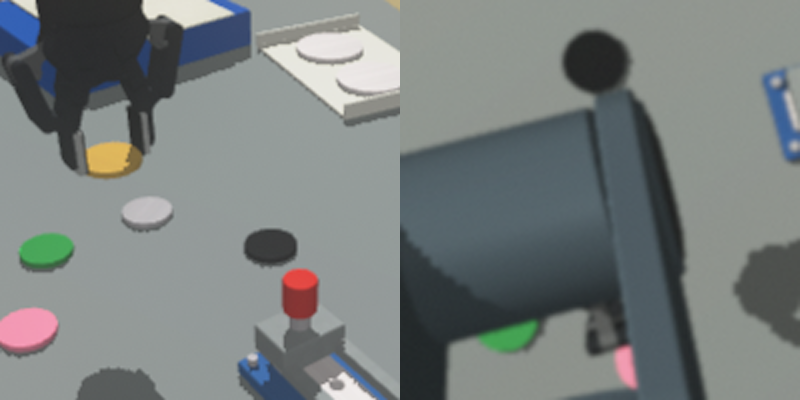

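The disc is held level (left panel ~112,158). Next I'll refine the nest and the in-hand disc position.

```bash
python3 - <<'E'
from h import *
def blobs(n,p,lo,hi,box):
    h=cv2.cvtColor(p,cv2.COLOR_RGB2HSV);m=cv2.inRange(h,lo,hi);x0,y0,x1,y1=box
    z=np.zeros_like(m);z[y0:y1,x0:x1]=m[y0:y1,x0:x1];k,l,s,c=cv2.connectedComponentsWithStats(z)
    return l,s,c
T=np.load('/tmp/top.npz');S=np.load('/tmp/side.npz')
for n,D,b,mn in(('top',T,(345,140,420,225),56),('side',S,(315,280,430,395),56)):
    p=D['p'];P=pts(n,D['d'])
    for v in (150,185,205):
        l,s,c=blobs(n,p,(0,0,v),(179,60,255),b)
        for i in range(1,len(s)):
            if s[i,4]>60: print(n,v,s[i],c[i].round(1),'at56',plane(n,*c[i],56)[:2].round(1),'at68',plane(n,*c[i],68)[:2].round(1),'cloud',np.median(P[l==i],0).round(1))
p=S['p'];l,s,c=blobs('side',p,(12,120,80),(35,255,255),(150,120,250,200));i=1+s[1:,4].argmax()
v,u=np.nonzero(l==i);print('disc ray z=133',plane('side',196.3,170,133))
for r in range(162,179,2): w=u[v==r];print(r,w.min(),w.max(),end=' | ')
a=p[270:400,300:440];cv2.imwrite('pics/nest.png',cv2.resize(a,None,fx=4,fy=4)[:,:,::-1])
E
```

```text
top 150 [345 140  52  37 986] [362.4 152.4] at56 [650.7 -59.6] at68 [647.5 -56.6] cloud [667.4 -67.1   0.9]
top 150 [378 167  42  25 601] [399.4 179.4] at56 [ 590.  -136.7] at68 [ 587.6 -132.6] cloud [ 595.  -145.5   30.6]
top 150 [345 173  31  34 618] [358.3 188.8] at56 [571.1 -46.6] at68 [569.  -43.8] cloud [572.2 -48.3  43.6]
top 150 [384 203  19  14 161] [393.6 210.3] at56 [ 523.3 -119.8] at68 [ 521.9 -115.9] cloud [ 522.5 -117.5   65.6]
top 185 [372 148  11  10  79] [377.  152.5] at56 [650.2 -91.4] at68 [647. -88.] cloud [647.4 -89.8  67.9]
top 185 [379 168  41  24 552] [399.8 179.3] at56 [ 590.2 -137.5] at68 [ 587.8 -133.4] cloud [ 595.4 -146.1   30.7]
top 185 [357 179  17  17 227] [365.1 187.4] at56 [573.8 -61.6] at68 [571.6 -58.5] cloud [573.9 -61.5  56.5]
top 185 [390 205  12  10  84] [395.5 209.8] at56 [ 524.4 -124.1] at68 [ 523.  -120.1] cloud [ 522.5 -120.1   68.2]
top 205 [372 149  11   8  61] [377.1 152.5] at56 [650.  -91.8] at68 [646.8 -88.3] cloud [645.9 -88.2  68.4]
top 205 [380 169  40  22 495] [400.2 179.4] at56 [ 590.  -138.4] at68 [ 587.6 -134.2] cloud [ 595.3 -1
[... 1324 characters left out ...]
at56 [550.1 -29.7] at68 [544.6 -40.4] cloud [562.   -8.   30.4]
side 205 [404 292  18  13 123] [412.3 298.2] at56 [655.7 -81.3] at68 [647.1 -90.5] cloud [647.  -91.   68.3]
side 205 [336 295  28  21 457] [349.6 305.1] at56 [574.2 -63. ] at68 [567.9 -72.8] cloud [573.9 -63.   56.4]
side 205 [ 362  335   68   60 1575] [398.4 365.8] at56 [ 582.  -163.3] at68 [ 575.6 -170.2] cloud [ 596.1 -148.6   30.3]
side 205 [326 339  19  16 162] [335.3 346.3] at56 [ 528.3 -114.6] at68 [ 523.4 -122.9] cloud [ 523.2 -123.4   68.2]
disc ray z=133 [443.21254344 216.16469458 133.        ]
162 190 205 | 164 185 207 | 166 183 209 | 168 183 209 | 170 183 209 | 172 184 208 | 174 184 207 | 176 185 203 | 178 189 196 |
```

View pics/nest.png

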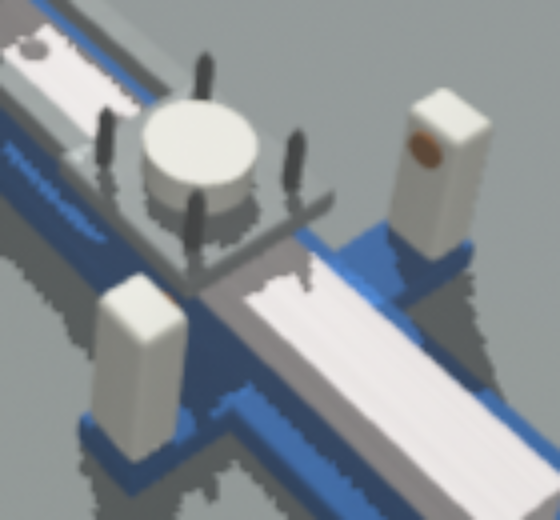

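Nest crop: white support centre at crop (200,145), pins at (204,85), (105,140), (295,165) and (195,220), and posts clear on both sides. Nest is at about (573.8, -62). I'll move over it high.

Request:
arm_command --steps '[[[0, 0, 0, 6, -13, 0, 1], [0, 0, 0, 12, -26, 0, 1], [0, 0, 0, 12, -26, 0, 1], [0, 0, 0, 12, -26, 0, 1], [0, 0, 0, 12, -26, 0, 1], [0, 0, 0, 12, -26, 0, 1], [0, 0, 0, 12, -26, 0, 1], [0, 0, 0, 12, -26, 0, 1], [0, 0, 0, 12, -26, 0, 1], [0, 0, 0, 12, -26, 0, 1], [0, 0, 0, 12, -26, 0, 1], [0, 0, 0, 5, -8, 0, 1]]]'

```text
time_s: 6.13
tcp_pos: [575.8, -64.7, 127.8]
ee_rot: [-3.141, 0.001, 1.826]
contact_force: [0.4, -0.2, -0.4]
grip_width: 0.55
gripper_force: 41.4
```

Request:
arm_command --steps '[[[0, 0, 0, 0, 0, -15, 1], [0, 0, 0, 0, 0, -20, 1], [0, 0, 0, 0, 0, -12, 1], [0, 0, 0, 0, 0, -5, 1], [0, 0, 0, 0, 0, 0, 1], [0, 0, 0, 0, 0, 0, 1], [0, 0, 0, 0, 0, 0, 1]]]'

```text
time_s: 6.72
tcp_pos: [574.8, -60.6, 78.1]
ee_rot: [3.141, 0.001, 1.83]
contact_force: [0.9, 0.9, -1.5]
grip_width: 0.551
gripper_force: 41.4
```

```bash
python3 - <<'E'
from h import *
p,d=cap('side')
s=monitor.read_state();print(s['tcp_pos'],s['ee_rot'],s['contact_force'],s['grip_width'],s['gripper_force'])
h=cv2.cvtColor(p,cv2.COLOR_RGB2HSV);m=cv2.inRange(h,(12,120,80),(35,255,255));m[:150]=0
k,l,st,c=cv2.connectedComponentsWithStats(m);i=1+st[1:,4].argmax();print(st[i],c[i])
v,u=np.nonzero(l==i)
for r in range(v.min(),v.max()+1,2): w=u[v==r];print(r,w.min(),w.max(),end=' | ')
P=pts('side',d)[l==i];print(np.percentile(P,[2,50,98],axis=0))
cv2.imwrite('pics/hover.png',cv2.resize(p[200:350,270:430],None,fx=4,fy=4)[:,:,::-1])
E
```

```text
[574.92038813 -60.68431029  78.38320525] [3.14026347e+00 8.36168683e-04 1.82996596e+00] [ 0.25507943 -0.50226744 -1.46086299] 0.5534712015318453 41.4310222864151
[342 275  28  31 680] [354.87647059 290.63676471]
275 347 348 | 277 344 359 | 279 344 362 | 281 344 364 | 283 344 367 | 285 344 368 | 287 344 368 | 289 344 369 | 291 343 369 | 293 343 369 | 295 343 369 | 297 343 368 | 299 343 367 | 301 343 365 | 303 343 362 | 305 350 355 | [[553.92384468 -85.92522276  81.11504818]
 [576.89858994 -69.03707936  85.05656824]
 [594.27063213 -43.07800348  97.24930702]]
```

View pics/hover.png

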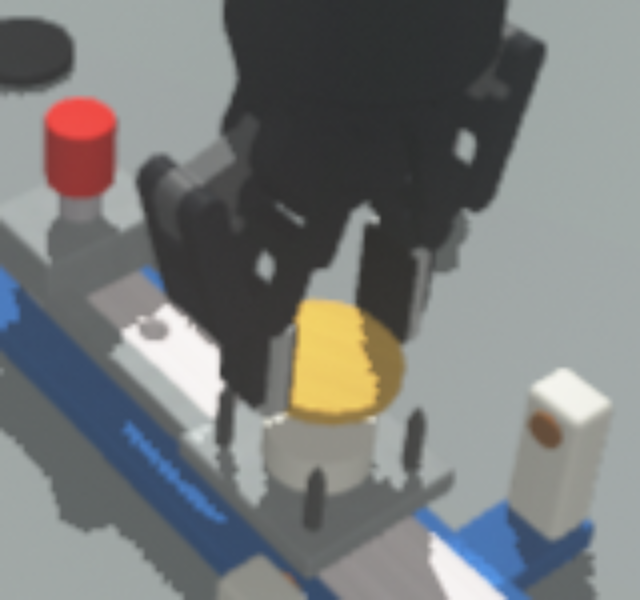

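```bash
python3 - <<'E'
from h import *
from scipy.optimize import least_squares
def fit(Q,r):
    f=least_squares(lambda c:np.hypot(*(Q-c).T)-r,Q.mean(0)+[0,10],loss='soft_l1');return f.x,np.abs(f.fun).mean()
p=np.load('/tmp/side.npz')['p'];h=cv2.cvtColor(p,cv2.COLOR_RGB2HSV)
m=cv2.inRange(h,(12,120,60),(35,255,255));m[:150]=0;m[:,:320]=0
def low(m,c0,c1):return [(c,np.nonzero(m[:,c])[0].max()+.5) for c in range(c0,c1)]
for zb in(78.5,79.5):
    Q=np.array([plane('side',u,v,zb)[:2] for u,v in low(m,345,369)]);print('disc',zb,fit(Q,25))
# upper right arc of top face
for r in range(281,290,2): print(np.nonzero(m[r])[0].max(),end=' ')
E
```

```text
disc 78.5 (array([574.07563624, -59.32754296]), np.float64(0.3950507571842383))
disc 79.5 (array([573.53182064, -60.12889228]), np.float64(0.3942498693199603))
364 367 368 368 369
```

Request:
arm_command --steps '[[[0, 0, 0, -0.3, -2.2, -3, 1], [0, 0, 0, 0, 0, -5, 1], [0, 0, 0, 0, 0, -4, 1], [0, 0, 0, 0, 0, 0, 1], [0, 0, 0, 0, 0, 0, 1]]]'

```text
time_s: 7.18
tcp_pos: [573.7, -62.9, 65.2]
ee_rot: [-3.141, -0.001, 1.829]
contact_force: [-0.4, 0.0, -1.3]
grip_width: 0.554
gripper_force: 41.4
```

Request:
arm_command --steps '[[[0, 0, 0, 0, 0, -2, 1], [0, 0, 0, 0, 0, 0, 1], [0, 0, 0, 0, 0, 0, 1]]]'

```text
time_s: 7.43
tcp_pos: [574.0, -63.0, 63.5]
ee_rot: [-3.141, -0.0, 1.829]
contact_force: [0.0, 0.4, -1.2]
grip_width: 0.553
gripper_force: 41.4
```

Request:
arm_command --steps '[[[0, 0, 0, 0, 0, -2, 1], [0, 0, 0, 0, 0, 0, 1], [0, 0, 0, 0, 0, 0, 1]]]'

```text
time_s: 7.68
tcp_pos: [573.9, -63.0, 61.5]
ee_rot: [-3.141, -0.0, 1.829]
contact_force: [-0.1, 0.4, -0.8]
grip_width: 0.554
gripper_force: 41.4
```

Request:
arm_command --steps '[[[0, 0, 0, 0, 0, -2, 1], [0, 0, 0, 0, 0, -2, 1], [0, 0, 0, 0, 0, 0, 1], [0, 0, 0, 0, 0, 0, 1]]]'

```text
time_s: 8.02
tcp_pos: [573.9, -63.0, 57.4]
ee_rot: [-3.141, -0.0, 1.829]
contact_force: [0.2, 0.7, -0.8]
grip_width: 0.555
gripper_force: 41.4
```

Request:
arm_command --steps '[[[0, 0, 0, 0, 0, -1, 1], [0, 0, 0, 0, 0, 0, 1], [0, 0, 0, 0, 0, 0, 1]]]'

```text
time_s: 8.27
tcp_pos: [574.0, -63.0, 56.6]
ee_rot: [-3.142, -0.0, 1.829]
contact_force: [0.3, -0.9, -0.5]
grip_width: 0.552
gripper_force: 41.4
```

Request:
arm_command --steps '[[[0, 0, 0, 0, 0, -1, 1], [0, 0, 0, 0, 0, 0, 1], [0, 0, 0, 0, 0, 0, 1]]]'

```text
time_s: 8.52
tcp_pos: [573.9, -63.0, 55.5]
ee_rot: [-3.141, -0.0, 1.829]
contact_force: [-1.0, -0.2, -1.2]
grip_width: 0.554
gripper_force: 41.4
```

Request:
arm_command --steps '[[[0, 0, 0, 0, 0, -1, 1], [0, 0, 0, 0, 0, 0, 1], [0, 0, 0, 0, 0, 0, 1]]]'

```text
time_s: 8.77
tcp_pos: [574.1, -63.0, 55.3]
ee_rot: [3.141, 0.0, 1.83]
contact_force: [-1.0, 0.4, 4.5]
grip_width: 0.556
gripper_force: 42.0
```

Request:
arm_command --steps '[[[0, 0, 0, 0, 0, -0.7, 1], [0, 0, 0, 0, 0, 0, 1], [0, 0, 0, 0, 0, 0, 1]]]'

```text
time_s: 9.02
tcp_pos: [574.1, -63.0, 55.2]
ee_rot: [3.141, 0.0, 1.83]
contact_force: [-2.9, 0.1, 10.2]
grip_width: 0.556
gripper_force: 42.6
```

Request:
arm_command --steps '[[[0, 0, 0, 0, 0, 1.3, 1], [0, 0, 0, 0, 0, 0, -0.2], [0, 0, 0, 0, 0, 0, -0.3], [0, 0, 0, 0, 0, 0, -0.5], [0, 0, 0, 0, 0, 0, -0.7], [0, 0, 0, 0, 0, 0, -0.7], [0, 0, 0, 0, 0, 0, -0.7], [0, 0, 0, 0, 0, 5, -0.7], [0, 0, 0, 0, 0, 15, -0.7], [0, 0, 0, 0, 0, 30, -0.7], [0, 0, 0, 0, 0, 35, -0.7], [0, 0, 0, 0, 0, 15, -0.7]]]'

```text
time_s: 10.02
tcp_pos: [575.9, -63.5, 159.2]
ee_rot: [3.137, 0.003, 1.83]
contact_force: [0.2, -0.6, -0.6]
grip_width: 0.847
gripper_force: 0.0
```

```bash
python3 - <<'E'
from h import *
p,d=cap('side')
s=monitor.read_state();print(s['tcp_pos'],s['ee_rot'],s['contact_force'],s['grip_width'],s['gripper_force'])
cv2.imwrite('pics/placed.png',cv2.resize(p[200:350,250:430],None,fx=4,fy=4)[:,:,::-1])
E
```

```text
[577.27957153 -63.85367544 161.16276668] [3.13287964 0.00547337 1.82973921] [-0.06498083  0.68997517  1.50501522] 0.8542916973757659 0.0
```

View pics/placed.png

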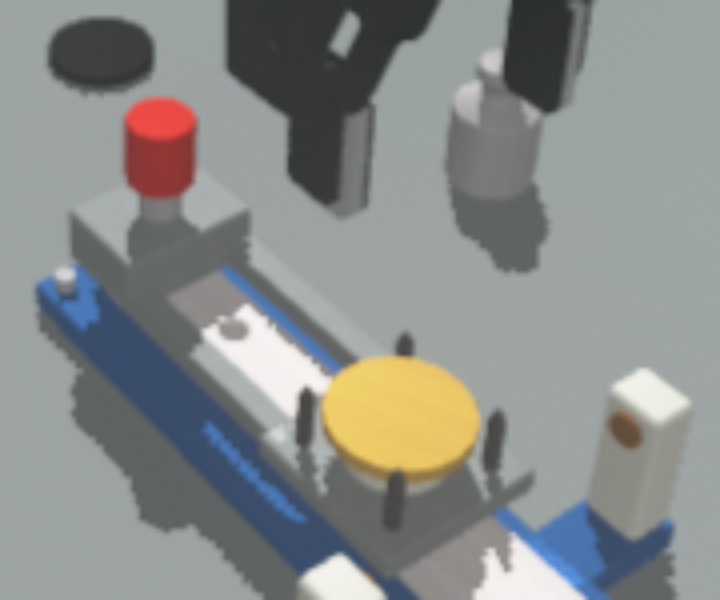

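The disc lies flat among all four pins (crop 400,415), and the knob is at crop (160,148). I'll go to the knob.

Request:
arm_command --steps '[[[0, 0, 0, -5, 19, 0, -0.7], [0, 0, 0, -7, 27, 0, -0.7], [0, 0, 0, -7, 27, 0, -0.7], [0, 0, 0, -7, 27, 0, -0.7], [0, 0, 0, -5, 19, 0, -0.7], [0, 0, 0, -2, 7.3, 0, -0.7], [0, 0, 0, 0, 0, 0, -0.7], [0, 0, 0, 0, 0, 0, -0.7]]]'

```text
time_s: 10.73
tcp_pos: [541.4, 63.0, 155.3]
ee_rot: [3.141, 0.001, 1.83]
contact_force: [0.7, 0.0, 0.3]
grip_width: 0.851
gripper_force: 0.0
```

Request:
arm_command --steps '[[[0, 0, 0, 0, 0, -15, -0.7], [0, 0, 0, 0, 0, -25, -0.7], [0, 0, 0, 0, 0, -25, -0.7], [0, 0, 0, 0, 0, -15, -0.7], [0, 0, 0, 0, 0, -8, -0.7], [0, 0, 0, 0, 0, 0, -0.7], [0, 0, 0, 0, 0, 0, -0.7]]]'

```text
time_s: 11.32
tcp_pos: [541.6, 62.3, 67.2]
ee_rot: [3.141, 0.0, 1.828]
contact_force: [-0.3, 0.3, -0.3]
grip_width: 0.853
gripper_force: 0.0
```

Request:
arm_command --steps '[[[0, 0, 0, 0, 1, 0, 0], [0, 0, 0, 0, 0, 0, 0.2], [0, 0, 0, 0, 0, 0, 1], [0, 0, 0, 0, 0, 0, 1], [0, 0, 0, 0, 0, 0, 1], [0, 0, 0, 0, 0, 0, 1], [0, 0, 0, 0, 0, 0, 1], [0, 0, 0, 0, 0, 0, 1]]]' --newtons 60

```text
time_s: 11.98
tcp_pos: [542.3, 64.4, 68.4]
ee_rot: [3.138, 0.001, 1.83]
contact_force: [0.4, 1.4, 6.1]
grip_width: 0.29
gripper_force: 58.9
```

Request:
arm_command --steps '[[[0, 0, 0, 0, 0, 3, 1], [0, 0, 0, 0, 0, 4, 1], [0, 0, 0, 0, 0, 4, 1], [0, 0, 0, 0, 0, 4, 1], [0, 0, 0, 0, 0, 2.5, 1], [0, 0, 0, 0, 0, 0, 1], [0, 0, 0, 0, 0, 0, 1], [0, 0, 0, 0, 0, 0, 1]]]'

```text
time_s: 12.65
tcp_pos: [542.2, 64.4, 84.3]
ee_rot: [3.139, 0.0, 1.829]
contact_force: [6.3, 1.4, -9.3]
grip_width: 0.283
gripper_force: 59.3
```

Request:
arm_command --steps '[[[0, 0, 0, 0.3, -1, 0, 1], [0, 0, 0, 0.5, -2, 0, 1], [0, 0, 0, 0.8, -3.2, 0, 1], [0, 0, 0, 1.1, -4.2, 0, 1], [0, 0, 0, 1.3, -5, 0, 1], [0, 0, 0, 1.3, -5, 0, 1], [0, 0, 0, 1.3, -5, 0, 1], [0, 0, 0, 1.3, -5, 0, 1], [0, 0, 0, 1.1, -4.2, 0, 1], [0, 0, 0, 0.8, -3.2, 0, 1], [0, 0, 0, 0.5, -2, 0, 1], [0, 0, 0, 0, 0, 0, 1]]]'

```text
time_s: 13.65
tcp_pos: [552.5, 24.7, 84.2]
ee_rot: [3.139, -0.0, 1.829]
contact_force: [6.2, 2.7, -8.6]
grip_width: 0.286
gripper_force: 59.3
```

Request:
arm_command --steps '[[[0, 0, 0, 0.5, -2, 0, 1], [0, 0, 0, 0, 0, 0, 1], [0, 0, 0, 0, 0, 0, 1], [0, 0, 0, 0, 0, 0, 1]]]'

```text
time_s: 13.98
tcp_pos: [553.0, 23.0, 84.2]
ee_rot: [3.139, -0.0, 1.829]
contact_force: [6.3, 2.4, -9.5]
grip_width: 0.283
gripper_force: 59.3
```

Request:
arm_command --steps '[[[0, 0, 0, 0.5, -2.1, 0, 1], [0, 0, 0, 0, 0, 0, 1], [0, 0, 0, 0, 0, -3, 1], [0, 0, 0, 0, 0, -3, 1], [0, 0, 0, 0, 0, 0, 1], [0, 0, 0, 0, 0, 0, 1]]]'

```text
time_s: 14.48
tcp_pos: [553.5, 21.0, 78.2]
ee_rot: [3.139, -0.0, 1.829]
contact_force: [5.4, 3.3, -9.0]
grip_width: 0.285
gripper_force: 59.5
```

Request:
arm_command --steps '[[[0, 0, 0, 0, 0, -3, 1], [0, 0, 0, 0, 0, -3, 1], [0, 0, 0, 0, 0, 0, 1], [0, 0, 0, 0, 0, 0, 1]]]'

```text
time_s: 14.82
tcp_pos: [553.5, 21.0, 72.5]
ee_rot: [3.139, -0.0, 1.829]
contact_force: [6.5, 2.2, -4.9]
grip_width: 0.286
gripper_force: 59.6
```

Request:
arm_command --steps '[[[0, 0, 0, 0, 0, -2, 1], [0, 0, 0, 0, 0, -1.5, 1], [0, 0, 0, 0, 0, 0, 1], [0, 0, 0, 0, 0, 0, 1]]]'

```text
time_s: 15.15
tcp_pos: [553.5, 21.0, 69.2]
ee_rot: [3.139, -0.0, 1.829]
contact_force: [4.3, 3.1, -4.5]
grip_width: 0.284
gripper_force: 59.7
```

Push the last bit until the force turns upward.

Request:
arm_command --steps '[[[0, 0, 0, 0, 0, -1.5, 1], [0, 0, 0, 0, 0, 0, 1], [0, 0, 0, 0, 0, 0, 1]]]'

```text
time_s: 15.4
tcp_pos: [553.5, 20.9, 68.5]
ee_rot: [3.139, 0.0, 1.829]
contact_force: [3.9, 4.2, 0.6]
grip_width: 0.286
gripper_force: 60.7
```

Request:
arm_command --steps '[[[0, 0, 0, 0, 0, -0.7, 1], [0, 0, 0, 0, 0, 0, 1], [0, 0, 0, 0, 0, 0, 1], [0, 0, 0, 0, 0, 0, 1]]]'

```text
time_s: 15.73
tcp_pos: [553.6, 20.8, 68.4]
ee_rot: [3.139, 0.001, 1.829]
contact_force: [3.2, 3.2, 5.5]
grip_width: 0.284
gripper_force: 61.2
```

```bash
python3 - <<'E'
from h import *
p,d=cap('side')
s=monitor.read_state();print(s['tcp_pos'],s['contact_force'],s['grip_width'],s['gripper_force'],s['time_s'])
cv2.imwrite('pics/end.png',cv2.resize(p[180:360,250:440],None,fx=3,fy=3)[:,:,::-1])
E
```

```text
[553.59876845  20.73463137  68.41215855] [3.57755485 3.59248496 5.75226442] 0.2849024523106603 61.155837178230286 15.7833
```

View pics/end.png

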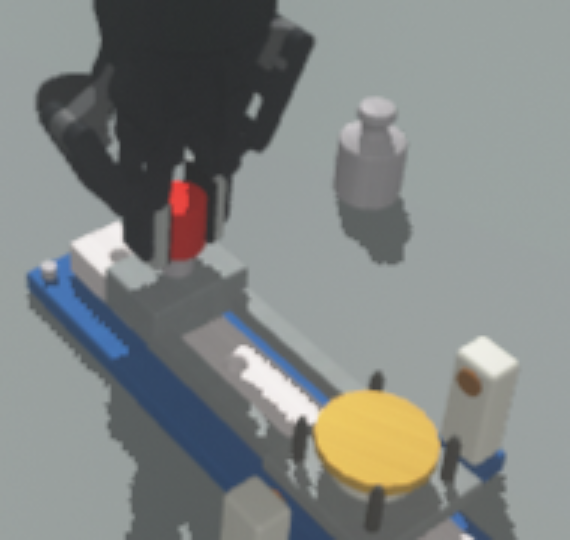

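The disc sits in the nest between the posts (crop 377,440) and the knob is gripped (crop 185,222). The height reading is back at the home value of 68.4 mm, and the carriage has travelled about 45 mm.

```bash
python3 -c "
from station import finish_job
print(finish_job())"
```

```text
the job is handed in; nothing more can be done
None
```

I handed the job in at about 15.8 s, with no verdict returned. By my readings, the brass disc lies flat in the nest between the posts, the carriage is about 45 mm along with the pin home in the next hole, the red knob is held at about 60 N, and I touched none of the other parts.

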